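# Fit the apple peeler's battery and hold its run dial at the third click

## Task

Get the cordless apple peeler going: take the rectangular battery block from the tray by its fin and press it fully home into the slot in the machine's deck, flush. Then press the bar of the spring-return dial on the machine's side down with the fingers, past its first two clicks to the third, and finish while still holding it there, because it springs back if let go. Leave the round cartridge and everything else on the table where they are.

Things in the scene. Friction and masses are not known exactly. Their poses are not given: they have to be found in the camera images.
- battery_mid (a point): Centre of the grey battery block, half-way up its 64 mm height. Body 64 (x) x 44 (y) x 30 (z) mm, its top 2 mm below this point, the foot tapered 2.5 mm a side over the lowest 5 mm. On top, in the middle, a grip fin 44 (x) x 12 (y) x 34 (z) mm, up to 32 mm above this point. z up; the same either way round. About 0.2 kg. Starts on the tray.
- slot (a point): Centre of the slot's mouth, level with the deck, 110 mm above the table; machine's axes. Slot 69 (x) x 49 (y) mm, 30 mm deep. Sprung balls stand 3.5 mm out of the middle of its long walls 11 mm down: the battery needs a push of 3 to 9 N to pass them (let go before, it tilts), then goes to the slot's floor, its body's top flush with the deck, battery_mid 2 mm above this point.
- peeler: The apple peeler, fixed, white body with steel deck, 200 (x) x 280 (y) mm, level deck 110 mm above the table. Origin: centre of its underside; z up. In its axes: slot at (-30, +65) mm; a bare 60 mm chuck with three prongs at (+50, -45), 42 mm above the deck; a steel post at (+88, -45), 60 mm above the deck; the dial on its -y side.
- dial_hub (a point): Centre of the dial, on its axis and in the plane of the machine's -y side face, 72 mm above the table; fixed to the machine and with the machine's axes. The dial's axis is this point's y axis. Black disc of 80 mm diameter and 15 mm thickness, with one spoke that carries the bar.
- run_bar (a point): Where to press: centre line of the dial's round black bar, 16 mm thick, running along machine y from 18 to 75 mm off the side face. This point, 48 mm off the face, moves with the dial: at dial value q it is at (90 cos(0.873 - q), -48, 90 sin(0.873 - q)) mm from dial_hub in machine axes: at rest 50 degrees above level towards +x, at the third click 10 below. Nothing under or over it.
- run_dial (a joint): Angle of the dial in rad: 0 at rest, growing as the bar is pressed down, end stop at 1.13. Clicks at 0.35 (first), 0.70 (second) and 1.05 (third), each just beyond a bump; pressing straight down on run_bar takes about 4 to 12 N all the way, about 6 N to hold the third click. A spring returns it to 0 from everywhere when let go.
- cartridge: Bystander: round cartridge lying on the tray, same grey plastic as the battery but a 60 mm round drum 30 mm tall, with a like 12 x 44 x 34 mm grip fin on top. It is not a battery and does not fit the slot. Origin at the centre of its underside.
- apple_a: Bystander: red apple, 72 mm, on the tray. Origin at the centre of its underside.
- apple_b: Bystander: yellow apple, 74 mm, on the table in front of the machine's dial side. Origin at the centre of its underside.
- pump_bottle: Bystander: turquoise pump bottle, 66 mm across, 200 mm tall, behind the machine. Origin at the centre of its underside.
- bowl: Bystander: white dessert bowl, 110 mm across, 50 mm tall, behind the machine. Origin at the centre of its underside.
- paring_tool: Bystander: small hand peeler with a wooden handle, 160 mm long, lying on the table beyond the machine's dial side. Origin on its underside between handle and blade.
- beaker: Bystander: drinking glass, 72 mm across, 90 mm tall. Origin at the centre of its underside.
- tray: Beige serving tray, 380 (x) x 240 (y) mm, fixed to the table, floor 6 mm and rim 16 mm above the table. It carries the battery, the round cartridge and an apple. Origin at the centre of its underside.
Not all that is in view belongs to the job. Leave any brown or pink look-alike of the part that bears battery_mid alone.

How it is judged:
On the way, in this order (a step that is already met when the one before it is completed fails the run):
1. the battery is pressed flush into the slot (z of battery_mid in the frame of slot between -0.002 and 0.0045 m and horizontal distance between battery_mid and slot below 0.005 m and angle between the x axis of battery_mid and the x axis of slot, either way round below 0.08 rad and angle between the z axis of battery_mid and the z axis of slot, either way round below 0.06 rad), for 0.2 s.
2. the dial is pressed to its third click by the fingers (value of joint run_dial above 0.98 rad and contact force between the fingers and run_dial above 1.5 N), for 0.3 s.
At the end, for the whole second after the job is handed in: The battery is in the slot, its top flush with the deck (within 2.5 mm), within 5 mm of the slot's centre and 0.08 rad of its direction; the fingers hold the dial still at its third click (above 0.98 rad) with at least 1.5 N (all of step 1 and all of step 2 and velocity of joint run_dial between -0.1 and 0.1 rad/s); the arm keeps its last pose, push and grip.
It fails at once if a bystander (cartridge, apples, bottle, bowl, hand peeler, glass) is pushed more than 40 mm away (distance of any of cartridge, apple_a, apple_b, pump_bottle, bowl, paring_tool, beaker from where it was at the start of the episode above 0.04 m).
It fails at once if the pump bottle or the glass is knocked over (angle between any of pump_bottle, beaker's own z axis and vertical above 0.6 rad).
It also fails if it takes over 64 s, if anything falls off the work surface, if the arm or the gripper's body presses on something with over 40 N, if the wrist force passes 120 N, or if a joint passes its speed limit or range.

## Robot

A 6-joint arm with a two-finger parallel gripper is mounted at the origin on the work surface. World frame = base frame: x ahead of the robot, y to its left, z up, the work surface at z = 0. Lengths are in m, angles in rad, forces in N, time in s.
With the tool pointing down it reaches from about 0.35 to 0.925 m from the base axis. Payload 6.4 kg.
Tool frame: the origin (TCP) lies at the very end of the fingers, on their centre line; the grasp point (between the pads) lies 19 mm behind it; z points along the fingers, y is the line along which they close (so a half turn about z gives the same grasp; the last joint's range is limited). The gripper opens to 85 mm and grips with 20 to 120 N. Pads are 22 mm wide; open, the fingers measure 114 mm over their backs; the gripper's body (76 mm by 85 mm) begins 54 mm behind the grasp point. The pads swing forward as they close: fully open they stand 13 mm farther back than shut.
Start: joints at [1.105, 0.245, 1.558, -0, 1.339, -0.174], TCP at [0.187, 0.623, 0.231] pointing down, gripper open.
Joint ranges: [-3.13, 3.13], [-1.02, 2.26], [0.13, 2.54], [-0.95, 4.09], [0.21, 2.88], [-2.74, 2.74]. Speed limits (rad/s): [2.57, 2.57, 3.14, 3.14, 3.14, 3.14].

## Interface

Orientations are given as a unit quaternion [w, x, y, z].
In Python, from rig import manip, imaging gives the robot as it stands.
- The arm moves only by the tool send_rows, never from a script. Its arguments are lists of equal length, an entry for each row: "delta_pos": the shift along the tool's x, y, z in mm, a list of three; "dr": the turn, a rotation vector about the tool's x, y, z in rad, a list of three; "grip": the finger opening in mm, from 0 to 85.4. In form: {"delta_pos": [[dx, dy, dz], ...], "dr": [[wx, wy, wz], ...], "grip": [grip, ...]}. A call has 1 to 8 rows; each row is the pose to reach, as a shift and turn from the pose commanded when the call began, along the tool's axes at that moment; what a row does not reach only later rows make up. A row lasts 1/12 s, in which the tool goes at most 41.7 mm and 7.16 degrees, less where a joint would pass 70% of its speed; a pose out of reach is approached as far as the arm can. A call with a gripper value outside its range is refused whole. The fingers move at their own pace and stop on an object; "grip_force" is the grip in N (left out, the last holds). Time passes only in rows, so rows that repeat a pose let the fingers close. It gives the time, the measured TCP pose, the force, the opening and the grip force at its end, in the units of the state.
- manip.state(): the state, without advancing time (a new reading comes with each control period).
- imaging.snapshot(name): name is "side" or "top"; returns a dict with "frame" (400x640x3 uint8, red, green, blue), "vfov" (degrees; the focal length in pixels is half the picture's height over the tangent of half this angle, whatever the lens; pixels are square), "cx", "cy" (the principal point, pixels), "extrinsics" (4x4, takes a point from camera to world coordinates). Camera axes: x right, y down, z forward; pixel columns grow to the right and rows downward; lengths in m; the calibration is good to about 2 mm. A picture is of the moment at which its call begins. There is no depth.
- manip.close_job(): hands the job in; it is judged then, once.
The state is a dict: "time": time; "qpos": joint angles; "qd": joint speeds; "joint_torque": joint torques, N m; "tool_pos": TCP position; "ee_rot": TCP orientation; "wrist_force": force on the tool from outside, world axes, zero at the start; "moment": the same for the moment, N m; "width": finger opening in m; "grip_force": force on a finger pad.
Only numpy, scipy, OpenCV 4.12 (cv2) and the standard library are available. Lean on these libraries where they do the work, as an engineer would, in place of code of your own. Each camera call takes 0.05 s, during which the arm holds its last target. There are 200 camera calls.

## Working session

There is one attempt and no reset: what is moved stays moved. The work goes in short steps, Python scripts to look and compute and a tool call to move; the robot and the scene stay as the last step left them, time stands still between calls to the robot, and variables do not carry over. Pictures are saved under pics/ and viewed, at most 10 in all, crops included, and the job is handed in when it is done.

Besides the shell and the picture viewer there is one more tool, called after ">>>" by a JSON object that holds its "fn" and its "kwargs". send_rows: Moves the arm, as the interface text tells. Its arguments: {"type":"object","properties":{"delta_pos":{"type":"array"},"dr":{"type":"array"},"grip":{"type":"array"},"grip_force":{"type":"number"}},"required":["delta_pos","dr","grip"]}

```bash
mkdir -p pics; ls; python3 - <<'E'
from rig import manip, imaging
import cv2,numpy as np,pickle
print(manip.state())
d={}
for n in("side","top"):
    s=imaging.snapshot(n);d[n]=s
    cv2.imwrite(f"pics/{n}0.png",s["frame"][:,:,::-1]);print(n,s["vfov"],s["cx"],s["cy"],np.round(s["extrinsics"],4).tolist())
pickle.dump(d,open("s0.pkl","wb"))
E
```

```text
pics
{'time': 0.0, 'qpos': array([ 1.10485881e+00,  2.45807362e-01,  1.55904158e+00, -2.00095591e-05,
        1.33870152e+00, -1.74110770e-01]), 'qd': array([-0.00035443, -0.0010326 , -0.00135423,  0.00045273, -0.00158705,
       -0.00316074]), 'joint_torque': array([ 2.02807350e-04, -4.29509640e+01, -3.26126039e+01, -9.37663003e-05,
        5.35931031e-03, -6.38383554e-06]), 'tool_pos': array([0.18675205, 0.62199867, 0.2301698 ]), 'ee_rot': array([-2.98712077e-04,  1.45393800e-01,  9.89373380e-01, -9.32262829e-04]), 'wrist_force': array([-0.05974615, -1.35614442, -0.66450073]), 'moment': array([ 0.00306639,  0.0001073 , -0.03778007]), 'grip_force': 0.0, 'width': 0.08534029654785748}
side 50.301440440589026 317.33961179673906 198.07124045217725 [[0.8762, -0.3297, 0.3515, 0.0569], [-0.4818, -0.577, 0.6595, -0.8068], [-0.0146, -0.7472, -0.6644, 0.9265], [0.0, 0.0, 0.0, 1.0]]
top 42.276106825921936 318.38305173843537 205.31129830346958 [[-0.0085, -0.9816, 0.1909, 0.1167], [-1.0, 0.008, -0.0035, 0.0188], [0.002, -0.191, -0.9816, 1.8771], [0.0, 0.0, 0.0, 1.0]]
```

View pics/side0.png

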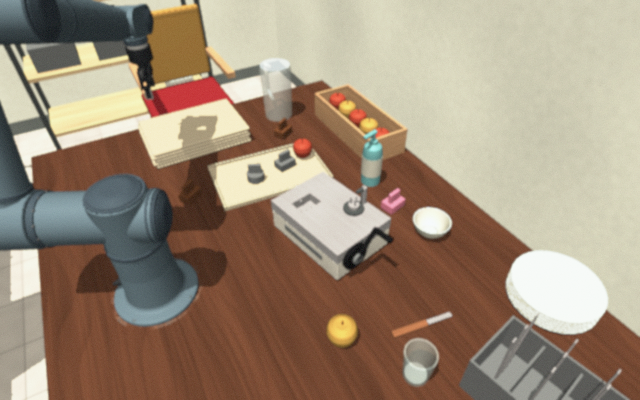

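View pics/top0.png

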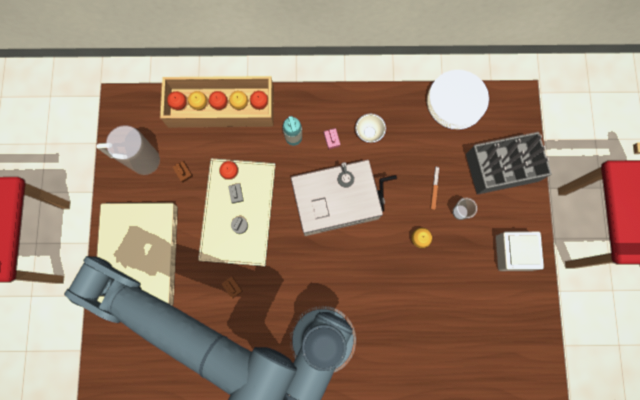

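The side view shows two grey finned parts on the tray: one near (286,160), the other near (256,172). In the top view these are (236,192) and (240,225). The brown look-alikes at (283,128)/(190,190) and the pink one at (393,200) are to be left alone. The part at top (236,192) looks rectangular and the one at (240,225) looks round, so I'll confirm that in an enlarged crop.

```bash
python3 - <<'E'
import pickle,cv2,numpy as np
d=pickle.load(open("s0.pkl","rb"))
def c(n,x0,y0,w,h,W,H): return cv2.resize(d[n]["frame"][y0:y0+h,x0:x0+w,::-1],(W,H),interpolation=cv2.INTER_CUBIC)
a=np.hstack([c("top",205,165,80,60+15,400,375)[:300],c("side",235,140,80,60,400,300)])
b=np.hstack([c("top",285,150,120,90,400,300),c("side",262,170,140,105,400,300)])
cv2.imwrite("pics/crop0.png",np.vstack([a,b]))
E
```

```text
(no output)
```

View pics/crop0.png

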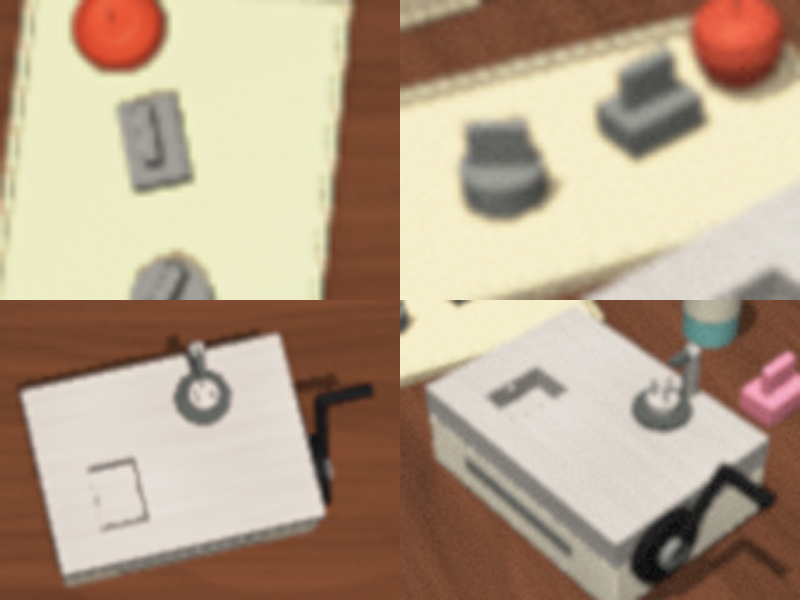

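The crop confirms it: the battery is the rectangular block at top (236,193) / side (286,160), and the round drum at top (240,225) / side (256,172) is the cartridge. The slot is at about (317,208) and the dial bar is at about (390,178) in the top view. Next I'll measure them.

```bash
cat > h.py <<'E'
import numpy as np,cv2,pickle
def K(s):
    f=s["frame"].shape[0]/2/np.tan(np.radians(s["vfov"]/2)); return f
def ray(s,p,z):
    p=np.atleast_2d(np.asarray(p,float)); z=np.broadcast_to(z,len(p)); E=s["extrinsics"]; f=K(s)
    d=np.c_[(p[:,0]-s["cx"])/f,(p[:,1]-s["cy"])/f,np.ones(len(p))]@E[:3,:3].T
    return E[:3,3]+d*((z-E[2,3])/d[:,2])[:,None]
def proj(s,P):
    P=np.atleast_2d(P);E=s["extrinsics"]; c=(P-E[:3,3])@E[:3,:3]; f=K(s)
    return np.c_[s["cx"]+f*c[:,0]/c[:,2],s["cy"]+f*c[:,1]/c[:,2]]
def snap(n,k=1):
    from rig import imaging
    L=[imaging.snapshot(n) for _ in range(k)]; s=L[0]; s["frame"]=np.mean([l["frame"] for l in L],0).astype(np.uint8); return s
E
python3 - <<'E'
from h import *
d=pickle.load(open("s0.pkl","rb"))
for n,pb,pd in(("top",(236,193),(330,215)),("side",(286,160),(325,215))):
    s=d[n];hsv=cv2.cvtColor(s["frame"],cv2.COLOR_RGB2HSV)
    print(n,"bat",hsv[pb[1],pb[0]],"deck",hsv[pd[1],pd[0]], "Xbat",ray(s,pb,.036),"Xdeck",ray(s,pd,.11))
    for nm,p,m in(("bat",pb,(hsv[...,2]<175)&(hsv[...,1]<45)),("deck",pd,(hsv[...,1]<28)&(hsv[...,2]>165))):
        m=m.astype(np.uint8)
        if nm=="deck": m=cv2.morphologyEx(m,cv2.MORPH_OPEN,np.ones((3,3)))
        _,l=cv2.connectedComponents(m,connectivity=4)
        mm=(l==l[p[1],p[0]]).astype(np.uint8)
        c=max(cv2.findContours(mm,0,1)[0],key=cv2.contourArea)
        print(nm,"area",mm.sum(),"box",cv2.boundingRect(c),"rect",cv2.minAreaRect(c))
        print(" hull poly",cv2.approxPolyDP(cv2.convexHull(c),3,True)[:,0].tolist())
E
```

```text
top bat [ 25  14 107] deck [ 14  22 222] Xbat [[0.52297588 0.31174344 0.036     ]] Xdeck [[ 0.42592249 -0.02758886  0.11      ]]
bat area 211 box (229, 184, 14, 19) rect ((235.59616088867188, 192.98077392578125), (17.846569061279297, 11.7669677734375), 78.69007110595703)
 hull poly [[239, 184], [242, 200], [232, 202], [229, 186]]
deck area 4139 box (292, 162, 89, 70) rect ((336.6588134765625, 195.96470642089844), (55.96806335449219, 80.2642822265625), 77.47119140625)
 hull poly [[367, 162], [380, 214], [304, 231], [292, 178]]
side bat [ 40  11 138] deck [ 19  16 222] Xbat [[0.5294373  0.30746906 0.036     ]] Xdeck [[ 0.47340936 -0.068512    0.11      ]]
bat area 262 box (275, 150, 20, 21) rect ((283.79998779296875, 160.6000213623047), (16.099689483642578, 19.677396774291992), 63.43495178222656)
 hull poly [[288, 150], [294, 164], [281, 170], [275, 161]]
deck area 4492 box (273, 173, 116, 82) rect ((330.3078918457031, 209.73260498046875), (100.76134490966797, 62.280303955078125), 39.559669494628906)
 hull poly [[273, 200], [324, 173], [388, 219], [335, 254]]
```

```bash
cat >> h.py <<'E'
def edges(g,poly,r=3.0,lo=.15,hi=.85):
    """subpixel lines along polygon edges -> list of (pt,dir,rms), corners (corner i = edge i-1 x edge i)"""
    poly=np.asarray(poly,float);g=cv2.GaussianBlur(g.astype(np.float32),(0,0),.7);L=[]
    for a,b in zip(poly,np.roll(poly,-1,0)):
        n=np.array([-(b-a)[1],(b-a)[0]])/np.linalg.norm(b-a);t=np.arange(-r,r+.01,.25);pts=[]
        for u in np.linspace(lo,hi,25):
            q=a+u*(b-a)+t[:,None]*n
            v=cv2.remap(g,q[:,0].astype(np.float32)[None],q[:,1].astype(np.float32)[None],cv2.INTER_LINEAR)[0]
            w=abs(np.gradient(v)); w=np.where(w>.5*w.max(),w,0);i=w.argmax();w[abs(np.arange(len(w))-i)>5]=0
            pts.append(a+u*(b-a)+n*(w@t)/w.sum())
        pts=np.array(pts,np.float32)
        f=cv2.fitLine(pts,cv2.DIST_HUBER,0,.01,.01).ravel().astype(float)
        rms=np.sqrt(np.mean(((pts-f[2:])@np.array([-f[1],f[0]]))**2));L.append((f[2:],f[:2],rms))
    C=[]
    for i in range(len(L)):
        p,d,_=L[i-1];q,e,_=L[i];s=np.linalg.solve(np.c_[d,-e],q-p);C.append(p+s[0]*d)
    return L,np.array(C)
def rigid(M,W):
    M=np.asarray(M);W=W[:,:2];m=M-M.mean(0);w=W-W.mean(0)
    th=np.arctan2((m[:,0]*w[:,1]-m[:,1]*w[:,0]).sum(),(m*w).sum());R=np.array([[np.cos(th),-np.sin(th)],[np.sin(th),np.cos(th)]])
    t=W.mean(0)-R@M.mean(0);return t,th,np.linalg.norm(M@R.T+t-W,axis=1)
E
python3 - <<'E'
from h import *
d=pickle.load(open("s0.pkl","rb"))
np.set_printoptions(precision=4,suppress=True)
# deck corners in machine axes ordered to match hull
for n,poly,M in(("top",[[367,162],[380,214],[304,231],[292,178]],[[.1,-.14],[-.1,-.14],[-.1,.14],[.1,.14]]),
              ("side",[[273,200],[324,173],[388,219],[335,254]],[[-.1,.14],[.1,.14],[.1,-.14],[-.1,-.14]])):
    s=d[n];g=cv2.cvtColor(s["frame"],cv2.COLOR_RGB2GRAY)
    L,C=edges(g,poly);W=ray(s,C,.11)
    t,th,e=rigid(M,W);R=np.array([[np.cos(th),-np.sin(th)],[np.sin(th),np.cos(th)]])
    print(n,"rms",[l[2] for l in L],"origin",t,"yaw",th,"res",e,"slot",t+R@[-.03,.065])
    print(" sides",np.linalg.norm(W-np.roll(W,-1,0),axis=1))
s=d["top"];g=s["frame"][...,2]
L,C=edges(255-g,[[239,184],[242,200],[232,202],[229,186]],r=2.5)
print("bat corners",C,[l[2] for l in L]);W=ray(s,C,[.036,.011,.011,.036]);print(W,np.linalg.norm(W-np.roll(W,-1,0),axis=1))
for l in L: 
    q=ray(s,[l[0]-5*l[1],l[0]+5*l[1]],.03);v=q[1]-q[0];print("edge yaw",np.arctan2(v[1],v[0]))
E
```

```text
top rms [np.float64(0.06846756974705516), np.float64(0.0953681421224489), np.float64(0.09104545247282578), np.float64(0.26719124520797827)] origin [ 0.4957 -0.0503] yaw 0.2173238478075404 res [0.0004 0.0006 0.0006 0.0008] slot [0.4524 0.0067]
 sides [0.2004 0.2808 0.201  0.2809]
side rms [np.float64(0.46894979085496885), np.float64(1.3022246671416975), np.float64(0.5445876933070294), np.float64(0.10361264887160447)] origin [ 0.4962 -0.0523] yaw 0.21440628727529445 res [0.0012 0.002  0.0011 0.0017] slot [0.453  0.0049]
 sides [0.2031 0.2791 0.2001 0.282 ]
bat corners [[240.2538 181.3447]
 [243.8489 201.2642]
 [230.9783 203.9249]
 [227.4158 184.9808]] [np.float64(0.07087083474653148), np.float64(0.062498765388204), np.float64(0.9193883245058971), np.float64(0.06872641933654682)]
[[0.5665 0.2971 0.036 ]
 [0.4971 0.2862 0.011 ]
 [0.4875 0.3333 0.011 ]
 [0.5532 0.3437 0.036 ]] [0.0745 0.0481 0.0711 0.0485]
edge yaw -2.9485054372843695
edge yaw -1.3698012909923296
edge yaw -2.9366794409089776
edge yaw -1.2931745796301453
```

```bash
cat >> h.py <<'E'
from scipy.spatial.transform import Rotation as Ro
def goto(P,yaw_y):
    """tool-frame shift (mm) and turn from measured pose to P with tool down, y axis at yaw_y"""
    from rig import manip
    st=manip.state();q=st["ee_rot"];R=Ro.from_quat([q[1],q[2],q[3],q[0]])
    y=np.array([np.cos(yaw_y),np.sin(yaw_y),0]);z=np.array([0,0,-1.]);T=Ro.from_matrix(np.c_[np.cross(y,z),y,z])
    dp=R.inv().apply(np.array(P)-st["tool_pos"])*1000;dr=(R.inv()*T).as_rotvec()
    print("t",round(st["time"],2),"tcp",st["tool_pos"].round(4),"F",st["wrist_force"].round(2),"w",round(st["width"],4),"gf",round(float(st["grip_force"]),1));print("dp",dp.round(1),"dr",dr.round(3))
E
python3 - <<'E'
from h import *
d=pickle.load(open("s0.pkl","rb"));s=d["side"]
c=np.array([.526,.315]);th=.20;R=np.array([[np.cos(th),-np.sin(th)],[np.sin(th),np.cos(th)]])
for z,hx,hy in((.036,.032,.022),(.07,.022,.006),(.011,.032,.022)):
    P=np.c_[c+np.array([[-hx,hy],[-hx,-hy],[hx,-hy],[hx,hy]])@R.T,np.full(4,z)]
    print(z,"side",((proj(s,P)+.5-[235,140])*5+[400,0]).round(0).tolist(),"top",((proj(d["top"],P)+.5-[205,165])*5).round(0).tolist())
goto([.526,.315,.15],1.571+.2)
E
```

```text
0.036 side [[593.0, 102.0], [631.0, 131.0], [704.0, 94.0], [666.0, 67.0]] top [[131.0, 187.0], [191.0, 174.0], [175.0, 91.0], [116.0, 103.0]]
0.07 side [[614.0, 67.0], [625.0, 75.0], [676.0, 50.0], [665.0, 43.0]] top [[143.0, 159.0], [159.0, 156.0], [149.0, 97.0], [132.0, 101.0]]
0.011 side [[596.0, 131.0], [633.0, 160.0], [705.0, 123.0], [668.0, 95.0]] top [[137.0, 193.0], [196.0, 181.0], [180.0, 98.0], [121.0, 110.0]]
t 0.1 tcp [0.1867 0.6221 0.2303] F [-0.56 -0.06  0.59] w 0.0853 gf 0.0
dp [-413.3 -196.3   80.5] dr [-0.002 -0.001 -0.492]
```

>>> {"fn": "send_rows", "kwargs": {"delta_pos": [[-413,-197,80],[-413,-197,80],[-413,-197,80],[-413,-197,80],[-413,-197,80],[-413,-197,80],[-413,-197,80],[-413,-197,80]], "dr": [[0,0,-0.49],[0,0,-0.49],[0,0,-0.49],[0,0,-0.49],[0,0,-0.49],[0,0,-0.49],[0,0,-0.49],[0,0,-0.49]], "grip": [50,50,50,50,50,50,50,50], "grip_force": 60}}

```text
time: 0.77
tool_pos: [0.426, 0.4049, 0.1744]
ee_rot: [-0.0, -0.099, 0.995, -0.0]
wrist_force: [-0.4, -0.2, -0.3]
width: 0.0501
grip_force: 0.0
```

```bash
python3 -c "
from h import *
goto([.5255,.3145,.15],1.571+.2)"
```

```text
t 0.77 tcp [0.426  0.4049 0.1744] F [-0.37 -0.18 -0.29] w 0.0501 gf 0.0
dp [ -79.8 -108.2   24.4] dr [-0.    -0.001 -0.002]
```

>>> {"fn": "send_rows", "kwargs": {"delta_pos": [[-75,-105,24],[-75,-105,24],[-75,-105,24],[-75,-105,24],[-75,-105,24],[-75,-105,24]], "dr": [[0,0,0],[0,0,0],[0,0,0],[0,0,0],[0,0,0],[0,0,0]], "grip": [50,50,50,50,50,50]}}

```text
time: 1.27
tool_pos: [0.5189, 0.3184, 0.1507]
ee_rot: [-0.001, -0.099, 0.995, 0.0]
wrist_force: [-0.3, 0.7, 0.1]
width: 0.0498
grip_force: 0.0
```

```bash
python3 -c "
from h import *
goto([.5255,.3145,.043],1.571+.2)"
```

```text
t 1.27 tcp [0.5189 0.3184 0.1507] F [-0.31  0.69  0.11] w 0.0498 gf 0.0
dp [ -5.9  -5.2 107.7] dr [ 0.    -0.001 -0.003]
```

Correct sideways first, then go down and close on the fin.

>>> {"fn": "send_rows", "kwargs": {"delta_pos": [[-6,-5,30],[-6,-5,60],[-6,-5,85],[-6,-5,100],[-6,-5,107],[-6,-5,107],[-6,-5,107]], "dr": [[0,0,0],[0,0,0],[0,0,0],[0,0,0],[0,0,0],[0,0,0],[0,0,0]], "grip": [50,50,50,50,50,50,50]}}

```text
time: 1.85
tool_pos: [0.526, 0.3159, 0.045]
ee_rot: [0.0, -0.1, 0.995, 0.0]
wrist_force: [0.5, 0.8, 0.9]
width: 0.0501
grip_force: 0.0
```

```bash
python3 - <<'E'
from h import *
goto([.5255,.3145,.043],1.571+.2)
a=snap("side",2);b=snap("top",2)
cv2.imwrite("pics/g1.png",np.hstack([cv2.resize(a["frame"][110:190,220:340,::-1],(600,400),interpolation=2)[:, :400+100][:,:400],cv2.resize(b["frame"][150:230,195:275,::-1],(400,400),interpolation=2)]))
E
```

```text
t 1.85 tcp [0.526  0.3159 0.045 ] F [0.55 0.81 0.91] w 0.0501 gf 0.0
dp [ 0.8 -1.2  2. ] dr [ 0.     0.001 -0.   ]
```

View pics/g1.png

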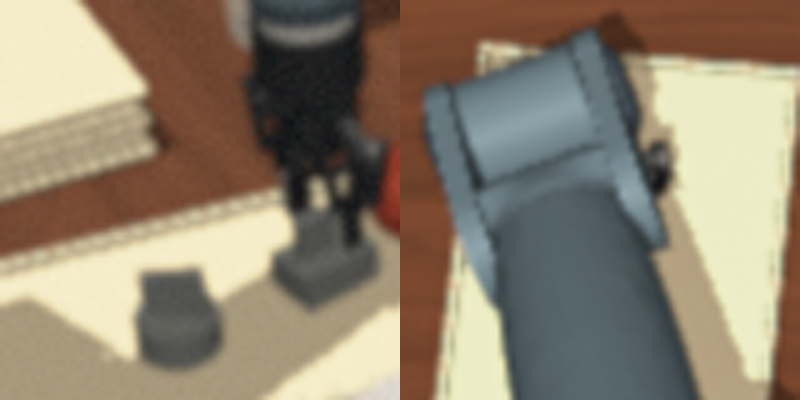

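The side crop shows the fingers either side of the battery's fin at about crop (322,215), i.e. side (284,153). In the top view the arm hides the part. I'll close and lift.

>>> {"fn": "send_rows", "kwargs": {"delta_pos": [[0,-1,2],[0,-1,2],[0,-1,2],[0,-1,2],[0,-1,2],[0,-1,2]], "dr": [[0,0,0],[0,0,0],[0,0,0],[0,0,0],[0,0,0],[0,0,0]], "grip": [40,5,5,5,5,5], "grip_force": 80}}

```text
time: 2.55
tool_pos: [0.5267, 0.3137, 0.0424]
ee_rot: [0.0, -0.099, 0.995, -0.0]
wrist_force: [0.1, -0.6, 2.1]
width: 0.0109
grip_force: 79.5
```

>>> {"fn": "send_rows", "kwargs": {"delta_pos": [[0,0,-20],[0,0,-50],[0,0,-85],[0,0,-120],[0,0,-140],[0,0,-140]], "dr": [[0,0,0],[0,0,0],[0,0,0],[0,0,0],[0,0,0],[0,0,0]], "grip": [5,5,5,5,5,5]}}

```text
time: 3.05
tool_pos: [0.5292, 0.3149, 0.1879]
ee_rot: [0.005, -0.099, 0.995, 0.001]
wrist_force: [0.7, -0.1, -2.1]
width: 0.0107
grip_force: 78.9
```

```bash
python3 -c "
from h import *
goto([.4525,.006,.182],1.5708+.2165)"
```

```text
t 3.05 tcp [0.5292 0.3149 0.1879] F [ 0.66 -0.15 -2.13] w 0.0107 gf 78.9
dp [ 136.1 -287.7    4.1] dr [ 0.002  0.01  -0.018]
```

>>> {"fn": "send_rows", "kwargs": {"delta_pos": [[134,-287,4],[134,-287,4],[134,-287,4],[134,-287,4],[134,-287,4],[134,-287,4],[134,-287,4],[134,-287,4]], "dr": [[0,0,-0.016],[0,0,-0.016],[0,0,-0.016],[0,0,-0.016],[0,0,-0.016],[0,0,-0.016],[0,0,-0.016],[0,0,-0.016]], "grip": [5,5,5,5,5,5,5,5]}}

```text
time: 3.72
tool_pos: [0.4492, 0.0035, 0.1759]
ee_rot: [-0.002, -0.106, 0.994, 0.0]
wrist_force: [0.7, -0.1, -1.3]
width: 0.0108
grip_force: 79.2
```

```bash
python3 -c "
from h import *
goto([.4525,.006,.165],1.5708+.2165)"
```

```text
t 3.72 tcp [0.4492 0.0035 0.1759] F [ 0.66 -0.09 -1.28] w 0.0108 gf 79.2
dp [-3.8  1.8 10.9] dr [ 0.001 -0.003 -0.004]
```

>>> {"fn": "send_rows", "kwargs": {"delta_pos": [[-3,1,0],[-3,1,6],[-3,1,10],[-3,1,10],[-3,1,10]], "dr": [[0,0,0],[0,0,0],[0,0,0],[0,0,0],[0,0,0]], "grip": [5,5,5,5,5]}}

```text
time: 4.13
tool_pos: [0.4536, 0.0086, 0.1669]
ee_rot: [-0.001, -0.108, 0.994, 0.0]
wrist_force: [0.0, -0.6, -1.5]
width: 0.0109
grip_force: 79.3
```

```bash
python3 - <<'E'
from h import *
goto([.4525,.006,.165],1.5708+.2165)
a=snap("side",3);b=snap("top",1)
pickle.dump((a,b),open("s2.pkl","wb"))
goto([.4525,.006,.165],1.5708+.2165)
cv2.imwrite("pics/s2.png",np.hstack([cv2.resize(a["frame"][150:230,260:340,::-1],(600,600),interpolation=2),cv2.resize(b["frame"][170:250,285:311,::-1],(195,600),interpolation=2)]))
# predicted body corners
c=np.array(.4525),
for nm,st in (("x",0),):
    from rig import manip
    t=manip.state()["tool_pos"];th=.2165;R=np.array([[np.cos(th),-np.sin(th)],[np.sin(th),np.cos(th)]])
    for z in (t[2]-.0064,t[2]-.0314,):
        P=np.c_[t[:2]+np.array([[-.032,.022],[-.032,-.022],[.032,-.022],[.032,.022]])@R.T,np.full(4,z)]
        print(z,((proj(a,P)+.5-[260,150])*7.5).round(0).tolist())
E
```

```text
t 4.13 tcp [0.4536 0.0086 0.1669] F [ 0.04 -0.57 -1.49] w 0.0109 gf 79.3
dp [ 1.7 -2.3  1.9] dr [ 0.001 -0.002 -0.   ]
t 4.33 tcp [0.4544 0.0081 0.1682] F [ 0.62  0.77 -2.44] w 0.0104 gf 79.3
dp [ 2.3 -1.6  3.2] dr [-0.     0.    -0.001]
0.16175036695391687 [[240.0, 293.0], [316.0, 351.0], [448.0, 275.0], [372.0, 220.0]]
0.13675036695391685 [[244.0, 344.0], [319.0, 402.0], [449.0, 326.0], [374.0, 270.0]]
```

View pics/s2.png

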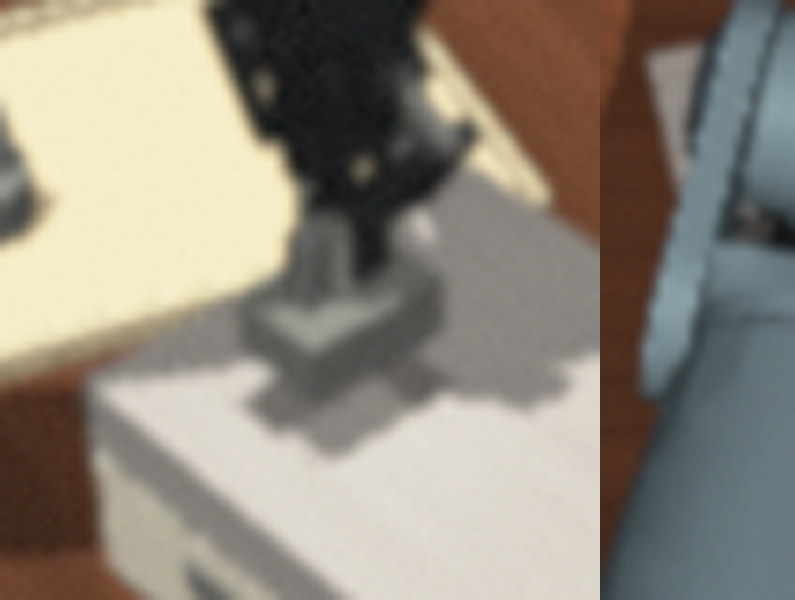

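The side crop shows the battery held upright over the deck. Its near top corner, crop (316,352), matches the prediction (316,351), so I'll trim sideways and lower to the mouth.

>>> {"fn": "send_rows", "kwargs": {"delta_pos": [[1.4,-2.3,4],[1.4,-2.3,10],[1.4,-2.3,16],[1.4,-2.3,18],[1.4,-2.3,18],[1.4,-2.3,18]], "dr": [[0,0,0],[0,0,0],[0,0,0],[0,0,0],[0,0,0],[0,0,0]], "grip": [5,5,5,5,5,5]}}

```text
time: 4.83
tool_pos: [0.4532, 0.005, 0.1498]
ee_rot: [-0.0, -0.107, 0.994, 0.0]
wrist_force: [0.3, -0.9, -2.0]
width: 0.0107
grip_force: 79.3
```

```bash
python3 -c "
from h import *
goto([.4535,.0055,.143],1.5708+.2165)"
```

```text
t 4.83 tcp [0.4532 0.005  0.1498] F [ 0.29 -0.95 -1.99] w 0.0107 gf 79.3
dp [-0.4  0.4  6.8] dr [ 0.    -0.001 -0.002]
```

>>> {"fn": "send_rows", "kwargs": {"delta_pos": [[0,0.5,2],[0,0.5,4],[0,0.5,6],[0,0.5,8],[0,0.5,10],[0,0.5,10]], "dr": [[0,0,0],[0,0,0],[0,0,0],[0,0,0],[0,0,0],[0,0,0]], "grip": [5,5,5,5,5,5]}}

```text
time: 5.33
tool_pos: [0.453, 0.0056, 0.1396]
ee_rot: [-0.0, -0.107, 0.994, 0.0]
wrist_force: [-0.2, -0.3, -1.3]
width: 0.0108
grip_force: 79.3
```

```bash
python3 - <<'E'
from h import *
goto([.4535,.0055,.130],1.5708+.2165)
a=snap("side",3)
cv2.imwrite("pics/s3.png",cv2.resize(a["frame"][160:230,270:340,::-1],(560,560),interpolation=2))
E
```

```text
t 5.33 tcp [0.453  0.0056 0.1396] F [-0.17 -0.29 -1.28] w 0.0108 gf 79.3
dp [-0.5 -0.2  9.6] dr [ 0.    -0.001 -0.002]
```

View pics/s3.png

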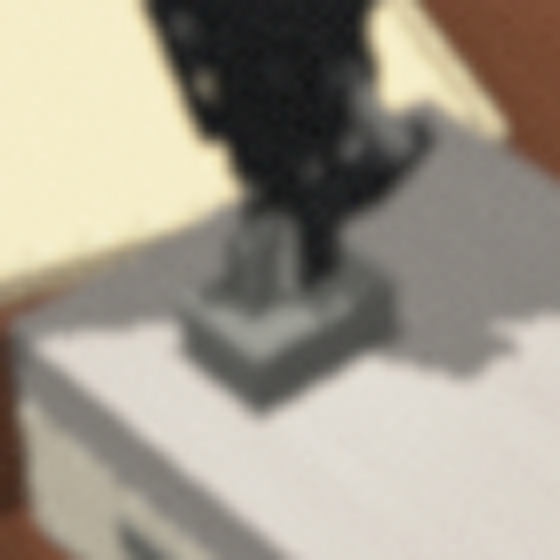

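The battery's foot has entered the slot at crop (265,400), and the wrist shows no upward force. I'll press on down.

>>> {"fn": "send_rows", "kwargs": {"delta_pos": [[0,0,3],[0,0,6],[0,0,9],[0,0,12],[0,0,15],[0,0,18],[0,0,18]], "dr": [[0,0,0],[0,0,0],[0,0,0],[0,0,0],[0,0,0],[0,0,0],[0,0,0]], "grip": [5,5,5,5,5,5,5]}}

```text
time: 6.07
tool_pos: [0.4535, 0.0055, 0.1214]
ee_rot: [0.0, -0.107, 0.994, 0.0]
wrist_force: [3.5, 0.0, -3.6]
width: 0.0104
grip_force: 78.9
```

```bash
python3 -c "
from h import *
goto([.4535,.0055,.1164],1.5708+.2165)"
```

```text
t 6.07 tcp [0.4535 0.0055 0.1214] F [ 3.46  0.02 -3.62] w 0.0104 gf 78.9
dp [-0.  -0.1  5. ] dr [ 0.     0.001 -0.003]
```

>>> {"fn": "send_rows", "kwargs": {"delta_pos": [[-1,0,2],[-1,0,4],[-1,0,6],[-1,0,7],[-1,0,8],[-1,0,8]], "dr": [[0,0,0],[0,0,0],[0,0,0],[0,0,0],[0,0,0],[0,0,0]], "grip": [5,5,5,5,5,5]}}

```text
time: 6.57
tool_pos: [0.4545, 0.0055, 0.1163]
ee_rot: [-0.001, -0.107, 0.994, -0.0]
wrist_force: [-9.8, -0.7, 19.9]
width: 0.0105
grip_force: 82.6
```

```bash
python3 -c "
from h import *
goto([.4535,.0055,.1164],1.5708+.2165)"
```

```text
t 6.57 tcp [0.4545 0.0055 0.1163] F [-9.83 -0.67 19.95] w 0.0105 gf 82.6
dp [ 1.   0.2 -0.1] dr [ 0.    -0.002 -0.002]
```

The battery reached the floor at TCP z 0.1163 with 20 N pushing back. I'll relax, open and rise.

>>> {"fn": "send_rows", "kwargs": {"delta_pos": [[0.5,0,-0.5],[0.7,0,-1],[0.7,0,-1],[0.7,0,-1],[0.7,0,-1],[0.7,0,-1],[0.7,0,-1]], "dr": [[0,0,0],[0,0,0],[0,0,0],[0,0,0],[0,0,0],[0,0,0],[0,0,0]], "grip": [5,5,15,30,40,40,40]}}

```text
time: 7.15
tool_pos: [0.4533, 0.0057, 0.1147]
ee_rot: [-0.0, -0.107, 0.994, 0.0]
wrist_force: [0.3, 0.5, -0.2]
width: 0.0395
grip_force: 0.0
```

>>> {"fn": "send_rows", "kwargs": {"delta_pos": [[0,0,-20],[0,0,-55],[0,0,-95],[0,0,-130],[80,0,-140],[100,0,-140],[100,0,-140]], "dr": [[0,0,0],[0,0,0],[0,0,0],[0,0,0],[0,0,0],[0,0,0],[0,0,0]], "grip": [40,40,40,40,40,40,40]}}

```text
time: 7.73
tool_pos: [0.3537, -0.0158, 0.2555]
ee_rot: [0.0, -0.107, 0.994, -0.0]
wrist_force: [-0.4, -0.4, 0.5]
width: 0.0397
grip_force: 0.0
```

```bash
python3 - <<'E'
from h import *
a=snap("side",2);b=snap("top",2);pickle.dump((a,b),open("s4.pkl","wb"))
cv2.imwrite("pics/s4.png",np.hstack([cv2.resize(a["frame"][170:260,265:355,::-1],(400,400),interpolation=2),cv2.resize(b["frame"][160:250,285:375,::-1],(400,400),interpolation=2)]))
t=np.array([.4957,-.0508]);th=.2165;R=np.array([[np.cos(th),-np.sin(th)],[np.sin(th),np.cos(th)]])
h=t+R@[0,-.14];
for q in(0,1.05,1.1):
    x,z=.09*np.cos(.873-q),.09*np.sin(.873-q)
    print(q,"bar",np.r_[t+R@[x,-.188],.072+z],"bar end",t+R@[x,-.215])
P=np.r_[t+R@[.09*np.cos(.873),-.188],.072+.09*np.sin(.873)];print("px",proj(a,P),proj(b,P))
goto([.4,.0,.25],1.5708+.2165)
E
```

```text
0 bar [ 0.59256257 -0.22198906  0.1409634 ] bar end [ 0.59836251 -0.24835875]
1.05 bar [ 0.62261045 -0.21538011  0.05615305] bar end [ 0.62841039 -0.2417498 ]
1.1 bar [ 0.62172879 -0.21557403  0.051745  ] bar end [ 0.62752873 -0.24194372]
px [[394.69963415 226.39267375]] [[385.58869842 165.72525996]]
t 7.93 tcp [ 0.356  -0.0158  0.2552] F [0.2  0.15 0.89] w 0.04 gf 0.0
dp [-46.3   6.1   5.2] dr [-0.     0.001 -0.003]
```

View pics/s4.png

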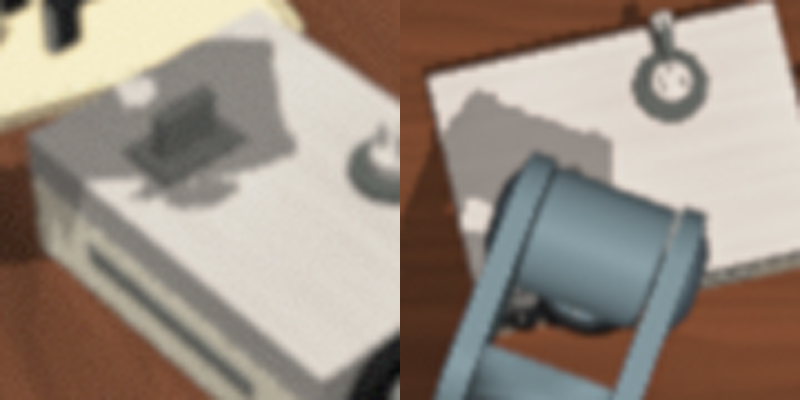

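The side crop shows the battery flush in the slot, with only its fin standing up at crop (185,140). The dial hub's x along the face still has to be measured, so I'll locate the black bar in both first views.

```bash
python3 - <<'E'
from h import *
np.set_printoptions(precision=4,suppress=True)
d=pickle.load(open("s0.pkl","rb"))
a,b=pickle.load(open("s4.pkl","rb"))
t=np.array([.4957,-.0508]);th=.2165;R=np.array([[np.cos(th),-np.sin(th)],[np.sin(th),np.cos(th)]])
def mach(P): return (P[:,:2]-t)@R
hub=cv2.cvtColor(d["side"]["frame"],cv2.COLOR_RGB2GRAY)
for n,(x0,y0,w,h) in(("top",(374,165,30,50)),("side",(335,215,70,65))):
    g=cv2.cvtColor(d[n]["frame"],cv2.COLOR_RGB2GRAY)[y0:y0+h,x0:x0+w]
    m=(g<38).astype(np.uint8);k,l,st,ce=cv2.connectedComponentsWithStats(m)
    i=1+st[1:,4].argmax();ys,xs=np.nonzero(l==i);print(n,"n",len(xs),"box",xs.min()+x0,xs.max()+x0,ys.min()+y0,ys.max()+y0)
    if n=="top":
        k=xs+x0>=383;p=np.c_[xs+x0,ys+y0][k];print(p.mean(0),"mach",mach(ray(d[n],p,.141)).mean(0),mach(ray(d[n],p,.141)).min(0),mach(ray(d[n],p,.141)).max(0))
    for r in range(0,h,1 if n=="side" else 2): print("".join("#" if l[r,c]==i else "." for c in range(w)))
E
```

```text
top n 102 box 378 395 176 198
[388.8108 177.973 ] mach [ 0.0129 -0.188 ] [ 0.007  -0.2106] [ 0.018  -0.1658]
..............................
..............................
..............................
..............................
..............................
..............................
.............#########........
......##.#######..............
......####....................
......###.....................
......###.....................
......###.....................
......###.....................
....#####.....................
.....####.....................
.....####.....................
......##......................
..............................
..............................
..............................
..............................
..............................
..............................
..............................
..............................
side n 361 box 344 392 229 269
......................................................................
......................................................................
...........................................
[... 3729 characters left out ...]
.............................................................
......................................................................
......................................................................
......................................................................
......................................................................
......................................................................
......................................................................
......................................................................
......................................................................
......................................................................
```

```bash
python3 - <<'E'
from h import *
t=np.array([.4957,-.0508]);th=.2165;R=np.array([[np.cos(th),-np.sin(th)],[np.sin(th),np.cos(th)]])
P=np.r_[t+R@[.015,-.195],.195];print(P);goto(P,1.5708+th)
for q in np.r_[0:1.06:.15,1.08,1.1]: print(round(q,2),"mach x",round(1000*(-.045+.09*np.cos(.873-q)),1),"top z",round(1000*(.072+.09*np.sin(.873-q)+.008),1))
E
```

```text
[ 0.5522383  -0.23802559  0.195     ]
t 7.93 tcp [ 0.356  -0.0158  0.2552] F [0.2  0.15 0.89] w 0.04 gf 0.0
dp [-144.6 -258.7   60.5] dr [-0.     0.001 -0.003]
0.0 mach x 12.8 top z 149.0
0.15 mach x 22.5 top z 139.5
0.3 mach x 30.6 top z 128.8
0.45 mach x 37.1 top z 116.9
0.6 mach x 41.7 top z 104.3
0.75 mach x 44.3 top z 91.0
0.9 mach x 45.0 top z 77.6
1.05 mach x 43.6 top z 64.2
1.08 mach x 43.1 top z 61.5
1.1 mach x 42.7 top z 59.7
```

>>> {"fn": "send_rows", "kwargs": {"delta_pos": [[-144,-259,10],[-144,-259,20],[-144,-259,20],[-144,-259,30],[-144,-259,40],[-144,-259,60],[-144,-259,60],[-144,-259,60]], "dr": [[0,0,0],[0,0,0],[0,0,0],[0,0,0],[0,0,0],[0,0,0],[0,0,0],[0,0,0]], "grip": [0,0,0,0,0,0,0,0]}}

```text
time: 8.6
tool_pos: [0.5535, -0.2408, 0.19]
ee_rot: [-0.002, -0.106, 0.994, 0.002]
wrist_force: [-0.6, -0.4, -0.3]
width: 0.0
grip_force: 0.0
```

>>> {"fn": "send_rows", "kwargs": {"delta_pos": [[0,0,0],[0,0,0],[0,0,0]], "dr": [[0,0,0],[0,0,0],[0,0,0]], "grip": [0,0,0]}}

```text
time: 8.85
tool_pos: [0.5518, -0.2374, 0.1949]
ee_rot: [-0.0, -0.107, 0.994, 0.0]
wrist_force: [0.2, 1.8, 0.7]
width: -0.0
grip_force: 0.0
```

```bash
python3 - <<'E'
from h import *
goto([ .5522,-.238,.195],1.7873)
a=snap("side",2)
cv2.imwrite("pics/s5.png",cv2.resize(a["frame"][150:290,260:460,::-1],(800,560),interpolation=2))
E
```

```text
t 8.85 tcp [ 0.5518 -0.2374  0.1949] F [0.25 1.78 0.74] w -0.0 gf 0.0
dp [-0.2 -0.7 -0.1] dr [ 0.001 -0.    -0.001]
```

View pics/s5.png

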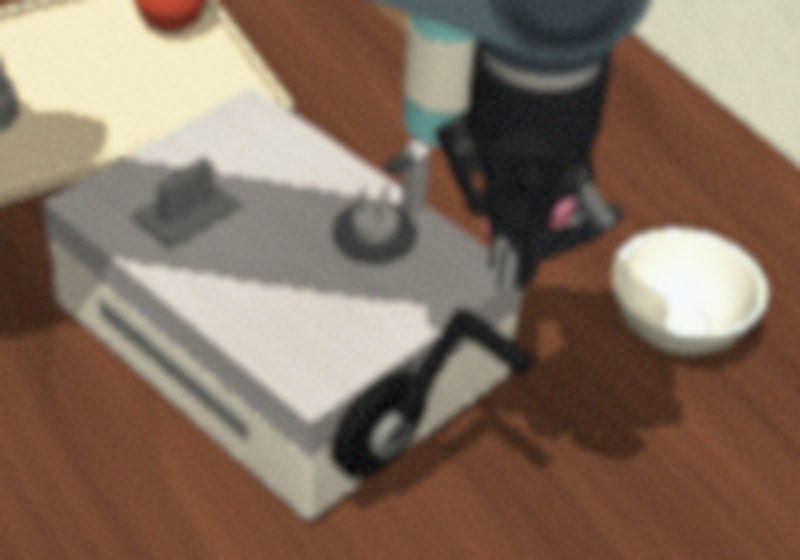

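The side crop shows the battery flush, fin at (190,190), and the closed fingers above the bar, tip at about (515,282). The bar runs from (465,320) to (525,360). Before pressing I'll check the bar's x in the side view.

```bash
python3 - <<'E'
from h import *
s=pickle.load(open("s0.pkl","rb"))["side"]
t=np.array([.4957,-.0508]);th=.2165;R=np.array([[np.cos(th),-np.sin(th)],[np.sin(th),np.cos(th)]])
f=lambda P:((proj(s,P)+.5-[260,150])*4).round(0).tolist()
print("tcp",f([.5518,-.2374,.195]))
for y in(-.158,-.188,-.215): print(y,"bar",f(np.r_[t+R@[.0129,y],.141]))
print("hub face",f(np.r_[t+R@[-.045,-.155],.072]))
P=np.r_[t+R@[.016,-.195],.155];goto(P,1.5708+th)
E
```

```text
tcp [[511.0, 284.0]]
-0.158 bar [[459.0, 316.0]]
-0.188 bar [[493.0, 342.0]]
-0.215 bar [[526.0, 365.0]]
hub face [[386.0, 431.0]]
t 8.95 tcp [ 0.5518 -0.2373  0.1959] F [0.54 0.26 0.35] w 0.0001 gf 0.0
dp [-1.3 -0.8 40.9] dr [-0.001  0.001 -0.001]
```

>>> {"fn": "send_rows", "kwargs": {"delta_pos": [[0,-1,25],[0,-1,40],[0,-1,46],[-4,-1,51],[-8,-1,57],[-12,-1,62],[-16,-1,67],[-16,-1,67]], "dr": [[0,0,0],[0,0,0],[0,0,0],[0,0,0],[0,0,0],[0,0,0],[0,0,0],[0,0,0]], "grip": [0,0,0,0,0,0,0,0]}}

```text
time: 9.62
tool_pos: [0.569, -0.2349, 0.1299]
ee_rot: [0.002, -0.107, 0.994, -0.001]
wrist_force: [1.3, 0.9, 2.5]
width: -0.0002
grip_force: 1.2
```

```bash
cat > p.py <<'E'
from h import *
t=np.array([.4957,-.0508]);th=.2165;R=np.array([[np.cos(th),-np.sin(th)],[np.sin(th),np.cos(th)]])
q=1.08;goto(np.r_[t+R@[-.045+.09*np.cos(.873-q),-.195],.08+.09*np.sin(.873-q)],1.5708+th)
from rig import manip
s=manip.state();m=R.T@(s["tool_pos"][:2]-t);print("mach",m.round(4),"F mach",(R.T@s["wrist_force"][:2]).round(1),"q est",round(.873-float(np.arcsin(np.clip((s["tool_pos"][2]-.08)/.09,-1,1))),3),s["moment"].round(2))
E
python3 p.py
```

```text
t 9.62 tcp [ 0.569  -0.2349  0.1299] F [1.27 0.92 2.51] w -0.0002 gf 1.2
dp [-10.8   0.7  68.5] dr [-0.001  0.003 -0.001]
mach [ 0.032  -0.1956] F mach [1.4 0.6] q est 0.285 [ 0.23 -0.24 -0.05]
```

Contact made and the dial is turning. I'll keep following the arc down.

>>> {"fn": "send_rows", "kwargs": {"delta_pos": [[-4,0,8],[-7,0,16],[-9,0,24],[-11,0,32],[-12,0,40],[-13,0,48],[-12,0,55],[-12,0,55]], "dr": [[0,0,0],[0,0,0],[0,0,0],[0,0,0],[0,0,0],[0,0,0],[0,0,0],[0,0,0]], "grip": [0,0,0,0,0,0,0,0]}}

```text
time: 10.28
tool_pos: [0.5813, -0.2338, 0.0752]
ee_rot: [0.003, -0.107, 0.994, -0.002]
wrist_force: [3.5, -0.8, 3.9]
width: 0.0
grip_force: 2.2
```

```bash
python3 p.py
```

```text
t 10.28 tcp [ 0.5813 -0.2338  0.0752] F [ 3.5  -0.81  3.94] w 0.0 gf 2.2
dp [ 1.3  2.2 13.7] dr [-0.004  0.005 -0.002]
mach [ 0.0443 -0.1971] F mach [ 3.2 -1.5] q est 0.926 [-0.08 -0.58 -0.01]
```

>>> {"fn": "send_rows", "kwargs": {"delta_pos": [[1,0,4],[1,0,8],[1,0,12],[1,0,14],[1,0,14],[1,0,14],[1,0,14],[1,0,14]], "dr": [[0,0,0],[0,0,0],[0,0,0],[0,0,0],[0,0,0],[0,0,0],[0,0,0],[0,0,0]], "grip": [0,0,0,0,0,0,0,0]}}

```text
time: 10.95
tool_pos: [0.5802, -0.2342, 0.0619]
ee_rot: [0.002, -0.107, 0.994, -0.002]
wrist_force: [2.7, 0.5, 6.4]
width: 0.0002
grip_force: 3.1
```

```bash
python3 p.py; python3 - <<'E'
from h import *
a=snap("side",2)
cv2.imwrite("pics/s6.png",cv2.resize(a["frame"][150:290,260:460,::-1],(800,560),interpolation=2))
E
python3 p.py
```

```text
t 10.95 tcp [ 0.5802 -0.2342  0.0619] F [2.73 0.55 6.35] w 0.0002 gf 3.1
dp [0.1 2.3 0.4] dr [-0.004  0.004 -0.002]
mach [ 0.0432 -0.1973] F mach [ 2.8 -0.1] q est 1.075 [ 0.15 -0.51 -0.01]
t 11.05 tcp [ 0.5802 -0.2342  0.0619] F [3.7  1.25 6.38] w -0.0002 gf 3.1
dp [0.1 2.3 0.4] dr [-0.004  0.004 -0.002]
mach [ 0.0432 -0.1973] F mach [3.9 0.4] q est 1.076 [ 0.22 -0.54 -0.04]
```

View pics/s6.png

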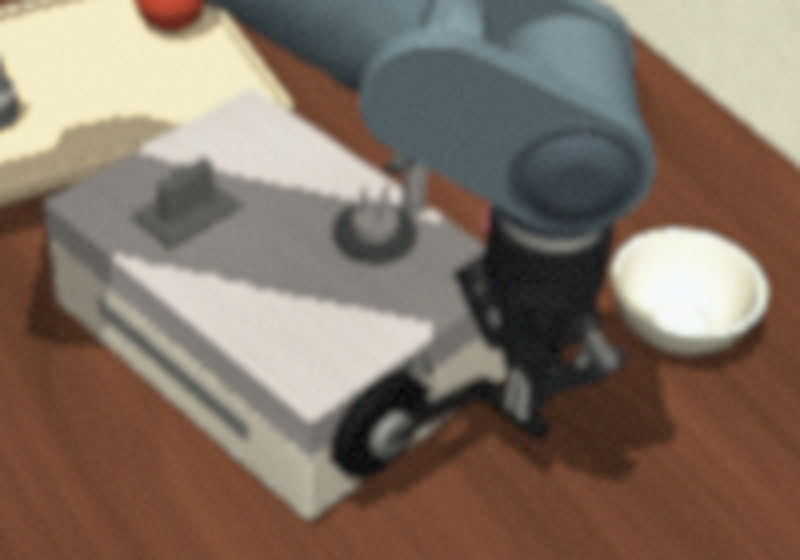

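The crop shows the bar pressed to just below level, fingers on it at about (520,415), and the battery still flush. The upward force is 6.4 N, which fits the third click. I'll add a 1 mm margin, hold, then check.

>>> {"fn": "send_rows", "kwargs": {"delta_pos": [[0,0,1],[0,0,1],[0,0,1],[0,0,1],[0,0,1],[0,0,1],[0,0,1],[0,0,1]], "dr": [[0,0,0],[0,0,0],[0,0,0],[0,0,0],[0,0,0],[0,0,0],[0,0,0],[0,0,0]], "grip": [0,0,0,0,0,0,0,0]}}

```text
time: 11.72
tool_pos: [0.5801, -0.2342, 0.0609]
ee_rot: [0.002, -0.107, 0.994, -0.002]
wrist_force: [3.1, 0.8, 6.7]
width: 0.0001
grip_force: 3.1
```

```bash
python3 p.py
```

```text
t 11.72 tcp [ 0.5801 -0.2342  0.0609] F [3.06 0.8  6.71] w 0.0001 gf 3.1
dp [-0.   2.3 -0.6] dr [-0.004  0.004 -0.002]
mach [ 0.043  -0.1973] F mach [3.2 0.1] q est 1.087 [ 0.19 -0.53  0.01]
```

```bash
python3 -c "
from rig import manip
print(manip.close_job())"
```

```text
the job is handed in; nothing more can be done
None
```

I handed the job in at about 11.7 s: the battery sits flush in the slot, and the closed fingers hold the dial bar at about 1.09 rad (estimated from fingertip height), past the third click, with about 6.7 N; no verdict came back.

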